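Stop down the book-copying camera and cap it

ROBOT

A 7-joint arm with a two-finger parallel gripper is mounted at the origin on the work surface. World frame = base frame: x ahead of the robot, y to its left, z up, the work surface at z = 0. Lengths are in m, angles in rad, forces in N, time in s.
With the tool pointing down it reaches from about 0.4 to 0.85 m from the base axis. Payload 6.9 kg.
Tool frame: the origin (TCP) lies midway between the tips of the shut fingers; the grasp point (between the pads) lies behind it (ctrl.pinch_z is the z of the grasp point in the tool frame, in m); z points along the fingers, y is the line along which they close (so a half turn about z gives the same grasp; the last joint's range is limited). The gripper opens to 85 mm and grips with 20 to 120 N. Pads are 22 mm wide; open, the fingers measure 114 mm over their backs; the gripper's body (76 mm by 85 mm) begins 54 mm behind the grasp point. The pads swing forward as they close: fully open they stand 13 mm farther back than shut.
Start: joints at [1.415, 0.507, -0.238, 1.5, 0.126, 1.149, -0.155], TCP at [0.161, -0.604, 0.231] pointing down, gripper open.
Joint ranges: [-3.08, 3.08], [-0.24, 2.05], [-1.43, 1.35], [0, 2.5], [-1.52, 4.66], [0.17, 1.96], [-2.89, 2.89]. Speed limits (rad/s): [2.39, 2.39, 3.14, 3.14, 3.14, 3.14, 3.14].

INTERFACE

Orientations are given as a unit quaternion [w, x, y, z].
In Python, from station import ctrl, get_state, vision, ticket, models gives the robot as it stands. Calls block until the motion is done:
- ctrl.movep(position, orientation): joint-space move of the TCP to a pose.
- ctrl.movel(position, frame=None, max_speed=0.15): straight line of the TCP; frame=None keeps the orientation; max_speed is the mean speed in m/s.
- ctrl.set_joints(angles): joint-space move.
- ctrl.ungrasp() and ctrl.close_gripper(force=None): open the fingers fully, or close them until they stop; force is the grip in N (None keeps the last).
- ctrl.pause(seconds).
- ctrl.ik(position, orientation): joint angles nearest the present ones, or None.
- get_state(): the state.
- vision.grab_frame(name): name is "scene" or "top" or "wrist"; returns (picture, depth): 400x640x3 uint8, blue, green, red; 400x640 float32, m along the optical axis (not along the pixel's ray), 0 where there is no reading.
- vision.camera_info(name): a dict with "mtx" (3x3 intrinsics, pixels), "R" (3x3) and "t" (3): a world point X has camera coordinates R X + t; the wrist camera has in their place "hand_eye" (4x4, takes a point from camera to tool coordinates, whose origin is the TCP and whose axes are the flange's). Camera axes: x right, y down, z forward; pixel columns grow to the right and rows downward; lengths in m; the calibration is good to about 2 mm. A picture is of the moment at which its call begins: read the wrist's pose just before it. camera_info takes no time and is no camera call.
A pose or a line that the arm cannot do raises ctrl.Unreachable and nothing moves.
- ticket.close_job(): hands the job in; it is judged then, once.
Trained networks look in the newest picture that a camera, given by its name, has taken for a name from the list of things; names that differ only in an ending like _2 or _b are one class to them, and where a whole thing is asked for, a point or a joint stands for the part that bears it (a point fixed in the world has none). Each returns a list of dicts, best first, with "p" (0 to 1); they miss things now and then, are a little off and sometimes report something else, mostly with a low value. They report only what shows in the picture. A call takes as long as a camera call. They do not tell look-alikes from the thing itself.
- models.recognise(camera, target): "point" ([column, row] in pixels, amid what is visible of it).
- models.masks_of(camera, target): "mask" (400x640 bool, what is visible of it) and "point" ([column, row] in pixels, amid what is visible of it).
The state is a dict: "time": time; "qpos": joint angles; "qd": joint speeds; "tau": joint torques, N m; "tcp_pos": TCP position; "eef_rot": TCP orientation; "contact_force": force on the tool from outside, world axes, zero at the start; "wrist_torque": the same for the moment, N m; "width": finger opening in m; "gripper_force": force on a finger pad.
Only numpy, scipy, OpenCV 4.12 (cv2) and the standard library are available. Lean on these libraries where they do the work, as an engineer would, in place of code of your own. Each camera call takes 0.05 s, during which the arm holds its last target. There are 200 camera calls.

TASK

Put away the camera that photographs the books: turn the slim black iris ring on its lens clockwise through its free play until you feel it pick up the catch inside, then about 6 degrees more against the drag and no farther than 9, without your fingers touching the silver ring below or the dark front ring above. Then ease the blue cap fully home on the front of the lens, let go, and leave the book, mug and jar where they are.

Things in the scene. Friction and masses are not known exactly. Their poses are not given: they have to be found in the camera images.
- camera: black camera on its back in a wooden cradle fixed to the table, lens straight up. Origin: on the table under the lens axis, z up. Cradle 125 (x) by 175 (y) mm; camera body 88 by 145, face 68 mm above the table (grip at +y: 72). Heights above the table up the lens axis: mount to 73 mm (68 across), barrel to 90 (60 across), silver ring 90-99.5, iris ring 100-112, front ring 112-132.
- lower_ring: fixed silver ring just below the iris ring: 60 mm across, 9.5 mm tall; origin on the lens axis at its underside (90 mm above the table). Fingers must not touch it.
- pin_top (a point): top of the red tell-tale pin, 8 mm across, standing 6 mm out of the camera's face 55 mm from the lens axis. The catch inside the lens lifts it: 1 mm for each 0.1 rad (6 degrees) that the ring turns the catch. Correct: lifted 0.5 to 1.6 mm (catch turned 3 to 9 degrees); more strains the iris. It shows too little to steer by.
- iris_ring: slim black ribbed iris ring, 56 mm across, 12 mm tall; origin on the lens axis at its underside (100 mm above the table), z up, +x towards its orange lug. Turned clockwise from above it first runs free (drag about 0.15 N m) for 0.35 to 0.95 rad, not to be seen from outside, then picks up the catch rigidly: the drag steps up to about 0.55 N m and the catch turns with it.
- ring_lug (a point): middle of the orange lug on the iris ring, 33 mm from the lens axis, 106 mm above the table; 6 mm wide, 10 mm tall, reaching 37 mm from the axis. Its direction says nothing about where the ring picks up the catch. Turned back counter-clockwise, the ring leaves the catch where it is.
- front_ring: fixed dark steel front ring of the lens, 50 mm across, 20 mm tall, top edge rounded by 2 mm. Origin on the lens axis at its underside (112 mm above the table).
- lens_front (a point): centre of the top face of the front ring, 132 mm above the table, on the lens axis.
- cap: loose blue plastic slip-on lens cap on the table, open side down: 60 mm across, 16 mm tall, about 30 g; inside 55 mm across and 13 mm deep, so it slips over the 50 mm front ring with 2.5 mm all round. Origin at the centre of its open underside, z up towards its closed top.
- cap_in (a point): centre of the inner face of the cap's closed top, 13 mm above its open underside; on the lens it rests on the top face of the front ring (then the cap's skirt ends 119 mm above the table).
- green_book: loose green book lying flat, 130 by 190 by 32 mm; origin under its centre. Bystander.
- mug: loose white mug, 80 mm across, 90 mm tall, handle at its +y; origin under its centre. Bystander.
- glue_jar: loose amber jar with white lid, 60 mm across, 75 mm tall; origin under its centre. Bystander.
Things that resemble listed ones, but are neither listed nor needed, are in the scene too. Several things look just like the cap: the one meant starts farthest from the robot's base. There is more than one size of the camera; the one meant has the size given above.

How it is judged:
By the outcome, as a careful person would: the job done as asked, in the order asked, and still so for the second after the job is handed in, with the robot touching nothing.
It also fails if it takes over 72 s, if anything falls off the work surface, if the arm or the gripper's body presses on something with over 40 N, if the wrist force passes 120 N, or if a joint passes its speed limit or range.

## Working session

There is one attempt and no reset: what is moved stays moved. The work goes in short steps, each a Python script; the robot and the scene stay as the last script left them, time stands still between calls to the robot, and variables do not carry over. Pictures are saved under pics/ and viewed, at most 10 in all, crops included, and the job is handed in when it is done.

```bash
ls; mkdir -p pics; python3 - <<'E'
from station import ctrl, get_state, vision, ticket, models
import cv2,numpy as np
s=get_state();print(s);print(ctrl.pinch_z)
ims=[]
for n in("scene","top"):
    im,d=vision.grab_frame(n);np.savez(f"/tmp/{n}.npz",im=im,d=d);cv2.imwrite(f"pics/{n}0.png",im)
    print(n,{k:np.round(v,4).tolist() for k,v in vision.camera_info(n).items()})
    ci=vision.camera_info(n);K,R,t=[np.array(ci[k]) for k in("mtx","R","t")]
    for o in("camera","iris_ring","ring_lug","cap","lens_front","front_ring","green_book","mug","glue_jar"):
        for r in models.recognise(n,o):
            u,v=r["point"];z=d[int(v),int(u)]
            X=R.T@(np.linalg.inv(K)@[u,v,1]*z-t)
            print(n,o,round(r["p"],2),np.round([u,v]),np.round(X,3))
print({k:np.round(v,4).tolist() for k,v in vision.camera_info("wrist").items()})
E
```

```text
pics
{'time': 0.0, 'qpos': array([ 1.41552205,  0.50833587, -0.23749168,  1.50111   ,  0.12573336,
        1.14888922, -0.15479202]), 'qd': array([ 0.00019177, -0.00109658,  0.00090285, -0.00011448, -0.0002512 ,
        0.00012847, -0.00029433]), 'tau': array([ 3.74089386e-04, -6.20598078e+01, -2.18660608e+00, -2.49651521e+01,
        1.27735428e-02,  1.17948456e-02,  7.13021535e-07]), 'tcp_pos': array([ 0.16091492, -0.6034272 ,  0.23043763]), 'eef_rot': array([-8.62656018e-04,  9.91510770e-01,  1.30021636e-01, -1.51439452e-04]), 'contact_force': array([0.08237294, 0.58340015, 0.52745115]), 'wrist_torque': array([ 0.00334416,  0.0341236 , -0.01698992]), 'gripper_force': 0.0, 'width': 0.08525667629928149}
-0.0187
scene {'mtx': [[454.8563, 0.0, 320.77], [0.0, 454.8563, 201.8248], [0.0, 0.0, 1.0]], 'R': [[0.8569, 0.5154, -0.0068], [0.2984, -0.5067, -0.8088], [-0.4203, 0.6911, -0.588]], 't': [-0.4868, -0.1238, 1.5231]}
scene camera 0.97 [344. 194.] [0.615 0.049 0.068]
scene camera 0.84 [370. 163.] [0.59  0.264 0.048]
scene camera 0.72 [286. 182.] [0.415 0.051 0.042]
scene cap 0.76 [278. 
[... 1243 characters left out ...]
212  0.016]
top lens_front 0.81 [283. 197.] [0.597 0.08  0.135]
top lens_front 0.57 [287. 274.] [0.4   0.071 0.093]
top lens_front 0.41 [203. 206.] [0.577 0.294 0.088]
top front_ring 0.65 [286. 274.] [0.4   0.073 0.095]
top front_ring 0.63 [202. 204.] [0.583 0.296 0.094]
top front_ring 0.45 [257. 119.] [0.829 0.167 0.003]
top green_book 0.71 [418. 161.] [ 0.705 -0.285  0.032]
top mug 0.87 [260. 122.] [0.821 0.157 0.005]
top glue_jar 0.92 [446. 226.] [ 0.523 -0.348  0.076]
{'mtx': [[279.0377, 0.0, 314.1158], [0.0, 279.0377, 200.1256], [0.0, 0.0, 1.0]], 'hand_eye': [[-0.0004, -0.9551, -0.2964, 0.0754], [1.0, -0.0004, -0.0002, -0.0008], [0.0001, -0.2964, 0.9551, -0.1416], [0.0, 0.0, 0.0, 1.0]]}
```

View pics/top0.png

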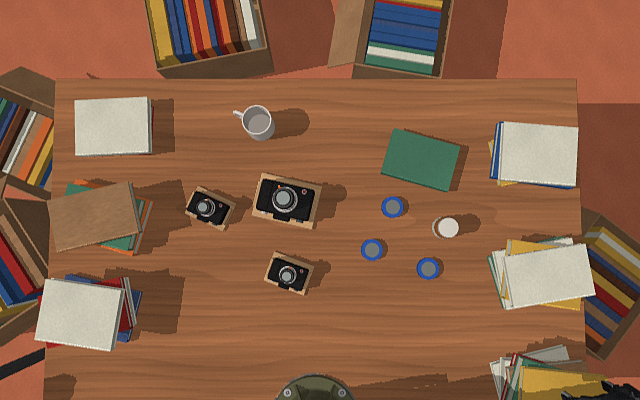

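View pics/scene0.png

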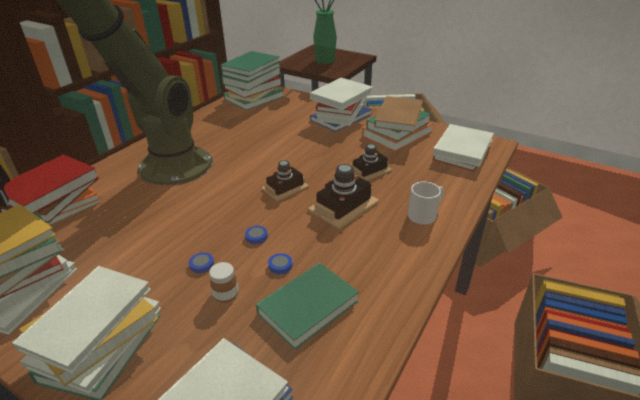

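The full-size camera is at top (286,200); the small ones are at (210,209) and (287,271). The caps are at top (391,209), r≈0.61 m, then (372,250), r≈0.49, and (431,269), r≈0.52. So I take the cap at (391,209) and the camera at (286,200), and check both from close up with the wrist camera.

```bash
cat > h.py <<'E'
from station import ctrl, get_state, vision, ticket, models
import cv2,numpy as np
from scipy.spatial.transform import Rotation as Ro
def q(psi): return np.array([0,np.cos(psi/2),np.sin(psi/2),0])
def yaw(s=None):
    w=(s or get_state())["eef_rot"]; R=Ro.from_quat(w,scalar_first=True).as_matrix(); return np.arctan2(R[1,0],R[0,0])
def wrist():
    s=get_state(); im,d=vision.grab_frame("wrist"); ci=vision.camera_info("wrist")
    T=np.eye(4);T[:3,:3]=Ro.from_quat(s["eef_rot"],scalar_first=True).as_matrix();T[:3,3]=s["tcp_pos"]
    M=T@np.array(ci["hand_eye"]); K=np.array(ci["mtx"])
    v,u=np.mgrid[:400,:640]; C=np.stack([(u-K[0,2])/K[0,0]*d,(v-K[1,2])/K[1,1]*d,d],-1)
    X=C@M[:3,:3].T+M[:3,3]; X[d==0]=np.nan
    return im,d,X,C@np.array(ci["hand_eye"])[:3,:3].T+np.array(ci["hand_eye"])[:3,3],M,K
def proj_z(px,z,M,K):  # pixel -> world at height z
    r=M[:3,:3]@np.linalg.inv(K)@[px[0],px[1],1]; return M[:3,3]+r*(z-M[2,3])/r[2]
def circ(P):
    A=np.c_[2*P,np.ones(len(P))];c=np.linalg.lstsq(A,(P**2).sum(1),rcond=None)[0];return c[:2],np.sqrt(c[2]+c[:2]@c[:2])
E
python3 - <<'E'
from h import *
f=np.load("/tmp/top.npz");d=f["d"];ci=vision.camera_info("top");K,R,t=[np.array(ci[k]) for k in("mtx","R","t")]
v,u=np.mgrid[:400,:640];X=(np.stack([(u-K[0,2])/K[0,0]*d,(v-K[1,2])/K[1,1]*d,d],-1)-t)@R
m=(X[...,1]<0.0)&(np.hypot(X[...,0],X[...,1])<.85)&(np.hypot(X[...,0],X[...,1])>.45)&(X[...,2]>.09)&(d>0)
print(m.sum(),X[m].min(0),X[m].max(0))
E
```

```text
9168 [ 0.08916846 -0.71480223  0.09001848] [ 0.49025614 -0.48041973  0.4091946 ]
```

```bash
python3 - <<'E'
from h import *
p=get_state()["tcp_pos"]
ctrl.movel([p[0],p[1],0.32],max_speed=.25)
def go(P,psi):
    for ps in psi:
        j=ctrl.ik(P,q(ps))
        if j is not None: print(ps,np.round(j,2)); ctrl.movep(P,q(ps)); return
go([.572,-.212,.20],[0.0,.26,-.3])
im,d,X,T,M,K=wrist(); np.savez("/tmp/w1.npz",im=im,d=d,X=X,T=T);cv2.imwrite("pics/w1.png",im)
for r in models.masks_of("wrist","cap"):
    m=r["mask"]; P=X[m]; P=P[~np.isnan(P[:,0])]; h=P[(P[:,2]>.012)&(P[:,2]<.022)]
    if len(h)>20:
        (c,rr),_,=cv2.minEnclosingCircle(h[:,:2].astype(np.float32)),0
        print("cap",round(r["p"],2),np.round(r["point"]),len(h),np.round(np.median(h,0),4),c,rr)
print(get_state()["time"])
go([.597,.080,.235],[0.0,.26,-.3])
im,d,X,T,M,K=wrist(); np.savez("/tmp/w2.npz",im=im,d=d,X=X,T=T,M=M,K=K);cv2.imwrite("pics/w2.png",im)
for o in("lens_front","front_ring","iris_ring","ring_lug","lower_ring"):
    for r in models.masks_of("wrist",o):
        P=X[r["mask"]];P=P[~np.isnan(P[:,0])]
        print(o,round(r["p"],2),np.round(r["point"]),r["mask"].sum(),np.round(np.median(P,0),4))
P=X[(abs(X[...,2]-.132)<.004)&(np.hypot(X[...,0]-.597,X[...,1]-.08)<.05)]
print(len(P),P.mean(0),cv2.minEnclosingCircle(P[:,:2].astype(np.float32)))
hsv=cv2.cvtColor(im,cv2.COLOR_BGR2HSV);o=cv2.inRange(hsv,(5,130,90),(22,255,255))>0
o&=np.hypot(X[...,0]-.597,X[...,1]-.08)<.045; o&=X[...,2]>.095
if o.any():
  print("orange",o.sum(),np.argwhere(o).mean(0)[::-1],np.median(X[o],0))
fm=(T[...,2]<.01)&(d>0)&(abs(T[...,1])>.03)
print("fingers",fm.sum(),np.nanpercentile(T[fm],[1,50,99],axis=0))
print(get_state()["time"],get_state()["contact_force"],get_state()["wrist_torque"])
E
```

```text
0.0 [ 0.58  0.53 -0.44  1.59  0.24  1.08 -1.49]
cap 0.96 [274. 261.] 1445 [ 0.461  -0.1578  0.0155] (0.4596768319606781, -0.1572159230709076) 0.030227897688746452
cap 0.81 [383. 292.] 1061 [ 0.4084 -0.3082  0.0155] (0.4079678952693939, -0.31208154559135437) 0.030194340273737907
cap 0.71 [319. 174.] 1894 [ 0.5794 -0.2151  0.0154] (0.5787522792816162, -0.21566914021968842) 0.029939109459519386
3.6917
0.0 [ 0.12  0.49 -0.47  1.56  0.24  1.15 -1.97]
lens_front 0.89 [116. 205.] 1002 [0.5767 0.2901 0.0903]
lens_front 0.88 [312. 199.] 2257 [0.5987 0.0801 0.1317]
lens_front 0.78 [318. 334.] 379 [0.4063 0.0746 0.0892]
front_ring 0.94 [313. 203.] 2272 [0.5988 0.0801 0.1317]
front_ring 0.84 [318. 333.] 325 [0.4067 0.0738 0.0896]
front_ring 0.62 [117. 208.] 995 [0.5764 0.2904 0.0903]
front_ring 0.27 [529. 186.] 1782 [ 0.5806 -0.2099  0.0153]
iris_ring 0.87 [308. 170.] 329 [0.6203 0.0811 0.1106]
iris_ring 0.87 [136. 197.] 286 [0.5815 0.2793 0.0751]
iris_ring 0.79 [320. 323.] 175 [0.4101 0.0749 0.0754]
ring_lug 0.97 [304. 170.] 405 [0.6197 0.0846 0.1105]
ring_lug 0.82 [138. 192.] 256 [0.5848 0.2803 0.0751]
ring_lug 0.67 [317. 320.] 130 [0.4112 0.073  0.0754]
lower_ring 0.76 [320. 165.] 20 [0.6241 0.0732 0.0987]
lower_ring 0.64 [140. 197.] 110 [0.5791 0.2761 0.0667]
2144 [0.59733848 0.07991758 0.13172711] ((0.5961042642593384, 0.0800681933760643), 0.025056708604097366)
orange 215 [271.08372093 263.70697674] [0.60697682 0.09890262 0.25245646]
fingers 29436 [[-0.01097294 -0.07202572 -0.09257969]
 [ 0.01042057 -0.030669   -0.06971452]
 [ 0.0169689   0.07089264 -0.01793335]]
5.125 [ 0.52102645 -0.51421112  0.60219969] [ 0.0201967   0.00609134 -0.01202023]
```

View pics/w2.png

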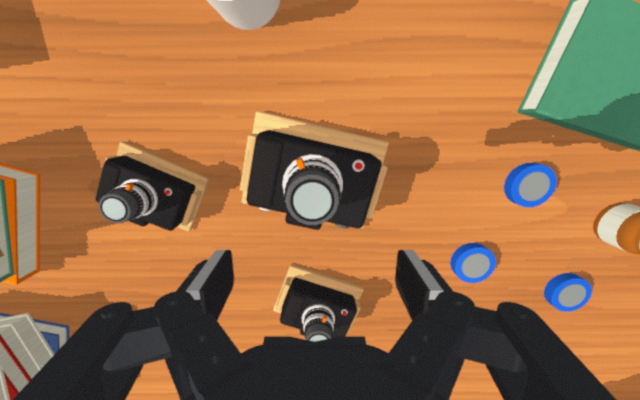

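View pics/w1.png

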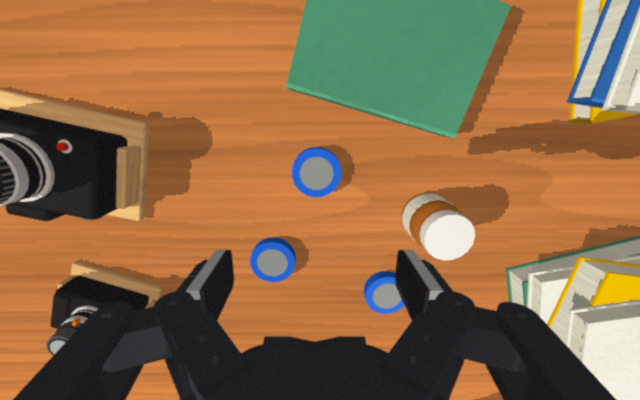

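View w2 shows the full-size lens at (313,203), its orange lug at about (301,163) and the red pin at (358,166). View w1 shows the chosen cap at (319,174) with the book and jar nearby. Both choices match the descriptions. Next: the lug angle, then a second look at the gripping yaw.

```bash
cat >> h.py <<'E'
def lens(tag=None,c0=(.597,.08)):
    im,d,X,T,M,K=wrist()
    if tag: cv2.imwrite(f"pics/{tag}.png",im)
    P=X[(abs(X[...,2]-.132)<.003)&(np.hypot(X[...,0]-c0[0],X[...,1]-c0[1])<.04)]
    c,r=cv2.minEnclosingCircle(P[:,:2].astype(np.float32))
    o=lugpix(im,X,c); L=np.array([proj_z(a,.111,M,K) for a in np.argwhere(o)[:,::-1]])
    l=L.mean(0)[:2]-c if len(L) else np.full(2,np.nan)
    return np.array(c),r,P.mean(0),len(L),np.hypot(*l),np.arctan2(l[1],l[0])
def lugpix(im,X,c):
    hsv=cv2.cvtColor(im,cv2.COLOR_BGR2HSV);o=cv2.inRange(hsv,(5,190,150),(18,255,255))>0
    rr=np.hypot(X[...,0]-c[0],X[...,1]-c[1])
    return o&(rr>.024)&(rr<.042)&(X[...,2]>.1)&(X[...,2]<.118)
E
python3 - <<'E'
from h import *
f=np.load("/tmp/w2.npz");c=np.array([.5965,.08])
o=lugpix(f["im"],f["X"],c);px=np.argwhere(o).mean(0)[::-1];L=proj_z(px,.109,f["M"],f["K"]);l=L[:2]-c
print(o.sum(),px,np.hypot(*l),np.arctan2(l[1],l[0]))
a=float(np.arctan2(l[1],l[0]))
j=ctrl.ik([*c,.225],q(a)); j2=ctrl.ik([*c,.1],q(a)); j3=ctrl.ik([*c,.1],q(a-1.25)); print(a,j,j2,j3)
if o.sum()>10 and j is not None and j2 is not None and j3 is not None:
    ctrl.movep([*c,.225],q(a)); print(lens("w3"),get_state()["time"])
E
```

```text
56 [300.14285714 163.76785714] 0.031917492326994215 0.3716015427796349
0.3716015427796349 [ 0.17431156  0.51221199 -0.56250533  1.57161673  0.29143649  1.14251638
 -1.65131387] [ 0.13555749  0.63488099 -0.50331317  1.73010843  0.38177621  0.87541117
 -1.73268252] [-0.03554914  0.60162986 -0.22119667  1.7324759   0.1696836   0.82615736
 -2.78364848]
(array([0.59640926, 0.07984526]), 0.024789147078990936, array([0.59726608, 0.08028378, 0.13174326]), 54, np.float64(0.032293499028695764), np.float64(0.3832092311566063)) 5.575
```

```bash
python3 - <<'E'
from h import *
f=np.load("/tmp/w2.npz");T=f["T"];d=f["d"]
fm=(T[...,2]<.005)&(d>0)&(abs(T[...,1])>.03)&(abs(T[...,0])<.03);print("tip z open",np.sort(T[fm][:,2])[-8:])
a=.38+.3; c=[.5965,.0800]
ctrl.movep([*c,.225],q(a)); ctrl.movel([*c,.1003],max_speed=.1)
s=get_state();print(s["time"],s["tcp_pos"],yaw(s),s["contact_force"],s["wrist_torque"])
ctrl.close_gripper(20)
s=get_state();print(s["time"],s["tcp_pos"],yaw(s),s["contact_force"],s["wrist_torque"],s["width"],s["gripper_force"],s["qpos"][6])
im,d,X,T,M,K=wrist();np.savez("/tmp/w4.npz",im=im,d=d,X=X,T=T);cv2.imwrite("pics/w4.png",im)
fm=(T[...,2]<.005)&(d>0)&(abs(T[...,1])>.022)&(abs(T[...,0])<.016)
for sg in(1,-1):
    g=T[fm&(sg*T[...,1]>0)&(sg*T[...,1]<.034)]; print("tip",np.sort(g[:,2])[::-1][:60:6],g[np.argsort(g[:,2])[-5:]].mean(0))
E
```

```text
tip z open [-0.01240656 -0.01239174 -0.01237389 -0.01229805 -0.01226701 -0.01220441
 -0.01219312 -0.01202669]
7.3333 [0.59692837 0.08014584 0.10095507] 0.6799157935158386 [-0.20255818 -0.62202716  0.11110282] [ 0.0491596   0.06700045 -0.0192178 ]
7.7167 [0.59696202 0.07971394 0.10096614] 0.6796693557047865 [-0.46272362 -1.05157836  5.29640782] [-0.37373108  0.04227357 -0.01783296] 0.05522667801498223 20.42960822582245 -1.4774597888134178
tip [ 0.00386258  0.00318654  0.00280562  0.00256919  0.0024197   0.00212562
  0.00188281  0.00180631  0.00157937 -0.00116793] [0.01227971 0.02549503 0.00359956]
tip [0.00407671 0.00325565 0.00303969 0.0028979  0.00270584 0.00257599
 0.00245418 0.00225036 0.00203678 0.00167293] [ 0.01301481 -0.02629831  0.00366599]
```

View pics/w4.png

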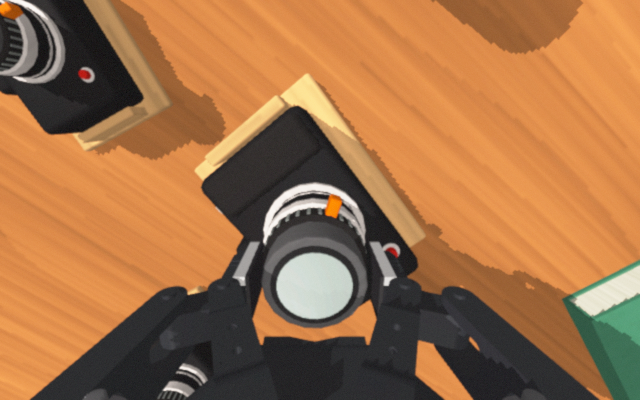

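View w4 shows the ring held between both pads, with the lug at (333,206) free of them. I'll check the tip height from the depth at the pad edges, around (250,248) and (378,248).

```bash
python3 - <<'E'
import numpy as np,cv2
f=np.load("/tmp/w4.npz");T=f["T"];im=f["im"]
for u in(236,242,248,254,260):
    print(u,[(v,*np.round(T[v,u]*1000,1)) for v in range(232,276,5)])
cv2.imwrite("pics/w4c.png",cv2.resize(im[170:330,220:420],None,fx=4,fy=3.7,interpolation=cv2.INTER_CUBIC)[:600])
E
```

```text
236 [(232, np.float64(-31.4), np.float64(-74.9), np.float64(101.8)), (237, np.float64(-37.2), np.float64(-75.7), np.float64(103.1)), (242, np.float64(-41.8), np.float64(-75.7), np.float64(101.8)), (247, np.float64(-47.2), np.float64(-76.3), np.float64(102.1)), (252, np.float64(-52.1), np.float64(-76.4), np.float64(101.2)), (257, np.float64(7.1), np.float64(-40.0), np.float64(-16.5)), (262, np.float64(7.3), np.float64(-38.6), np.float64(-21.8)), (267, np.float64(6.6), np.float64(-37.7), np.float64(-25.2)), (272, np.float64(11.6), np.float64(-34.0), np.float64(-37.7))]
242 [(232, np.float64(-1.7), np.float64(-50.2), np.float64(34.2)), (237, np.float64(-36.8), np.float64(-69.8), np.float64(102.4)), (242, np.float64(-12.8), np.float64(-52.9), np.float64(41.7)), (247, np.float64(-14.8), np.float64(-52.1), np.float64(37.8)), (252, np.float64(6.8), np.float64(-38.4), np.float64(-10.7)), (257, np.float64(7.2), np.float64(-36.9), np.float64(-16.7)), (262, np.float64(11.0), np.float64(-33.8), np.float64(-28.4)), (267, np.float64(11.4), np.float64(-32.5), np.float64(-33.3)), (272, np.float64(10
[... 1045 characters left out ...]
64(-28.0)), (267, np.float64(9.5), np.float64(-28.0), np.float64(-30.1)), (272, np.float64(7.1), np.float64(-28.1), np.float64(-30.5))]
260 [(232, np.float64(-1.6), np.float64(-37.9), np.float64(34.0)), (237, np.float64(-5.2), np.float64(-38.0), np.float64(33.9)), (242, np.float64(11.2), np.float64(-29.3), np.float64(-8.0)), (247, np.float64(10.4), np.float64(-28.6), np.float64(-12.0)), (252, np.float64(9.4), np.float64(-28.0), np.float64(-15.7)), (257, np.float64(7.4), np.float64(-27.8), np.float64(-17.1)), (262, np.float64(5.3), np.float64(-27.7), np.float64(-18.3)), (267, np.float64(1.7), np.float64(-28.2), np.float64(-17.1)), (272, np.float64(-0.7), np.float64(-28.2), np.float64(-17.8))]
```

View pics/w4c.png

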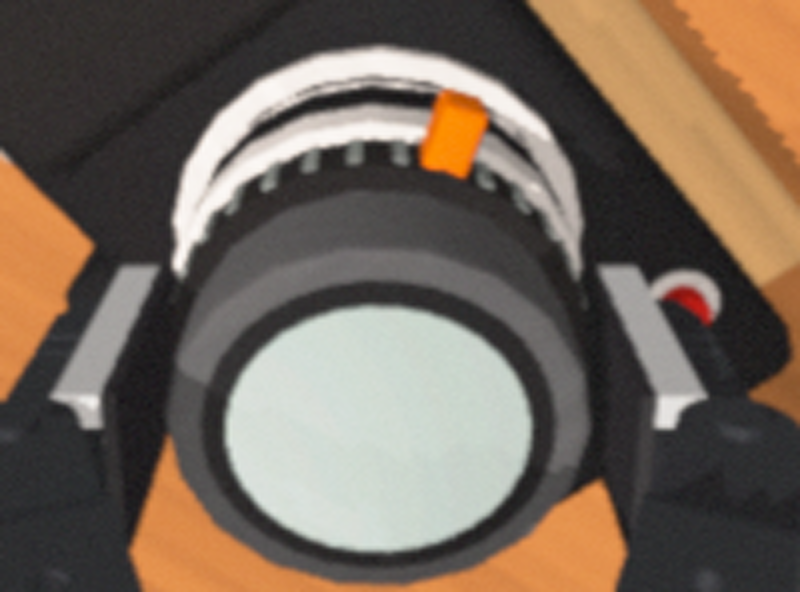

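The tips sit at about tool z −5 mm, i.e. 106 mm above the table, on the iris ring and clear of its neighbours. Firm up the grip and start turning clockwise, which is j7 decreasing.

```bash
cat >> h.py <<'E'
import json,os
def step(dj):
    S=json.load(open("/tmp/j.json"));S["j"][6]+=dj;json.dump(S,open("/tmp/j.json","w"))
    ctrl.set_joints(np.array(S["j"])); s=get_state()
    print(f"t{s['time']:.2f} cmd{S['j'][6]:.4f} q7 {s['qpos'][6]:.4f} yaw {yaw(s):.4f} Tz {s['wrist_torque'][2]:.3f} F {np.round(s['contact_force'],1)} w {s['width']*1e3:.2f} g {s['gripper_force']:.0f}",flush=True)
    return s
E
python3 - <<'E'
from h import *
ctrl.close_gripper(90); s=get_state(); print(s["time"],s["contact_force"],s["wrist_torque"],s["width"],s["gripper_force"],s["tcp_pos"])
j=np.array(ctrl.ik([.5965,.08,.1003],q(.68))); print(np.round(j-s["qpos"],4))
assert abs(j-s["qpos"]).max()<.02
json.dump({"j":list(j)},open("/tmp/j.json","w"))
for i in range(6): s=step(-.02)
E
```

```text
7.9833 [-2.34928273 -2.33735724 11.66948895] [-0.48437284  0.46945499  0.01002918] 0.05205513316949086 91.55372500419617 [0.59702107 0.07979259 0.1016441 ]
[-0.0003  0.0018  0.0003  0.0011 -0.0001 -0.0012 -0.    ]
t8.23 cmd-1.4975 q7 -1.4978 yaw 0.6592 Tz -0.120 F [-1.8 -2.3 11.4] w 52.18 g 92
t8.48 cmd-1.5175 q7 -1.5178 yaw 0.6392 Tz -0.122 F [-2.4 -1.3 11.3] w 51.61 g 92
t8.73 cmd-1.5375 q7 -1.5378 yaw 0.6192 Tz -0.137 F [-1.5 -1.7 10.9] w 51.94 g 92
t8.98 cmd-1.5575 q7 -1.5578 yaw 0.5992 Tz -0.116 F [-2.5 -2.6 11.5] w 51.91 g 92
t9.23 cmd-1.5775 q7 -1.5778 yaw 0.5792 Tz -0.186 F [-1.2 -2.8 11.9] w 52.10 g 92
t9.48 cmd-1.5975 q7 -1.5978 yaw 0.5591 Tz -0.135 F [-2.5 -1.9 11. ] w 51.90 g 92
```

At 90 N the width fell to 52 mm, so the pads may be tilting toward the front ring. I'll re-grip 2.5 mm lower at 45 N and check that the pads stay parallel.

```bash
python3 - <<'E'
from h import *
ctrl.ungrasp()
y=.68-.12
p=[.5963,.0800,.0980]
ctrl.movel(p,max_speed=.03)
j=np.array(ctrl.ik(p,q(y)));print(np.round(j-get_state()["qpos"],4))
ctrl.close_gripper(45); s=get_state(); print(s["time"],s["contact_force"],s["wrist_torque"],s["width"],s["gripper_force"],s["tcp_pos"],yaw(s))
json.dump({"j":list(j)},open("/tmp/j.json","w"))
im,d,X,T,M,K=wrist();np.savez("/tmp/w5.npz",im=im,d=d,X=X,T=T);cv2.imwrite("pics/w5.png",im)
for sg in(1,-1):
  for z in range(-40,0,4):
    m=(sg*T[...,1]>.020)&(sg*T[...,1]<.034)&(abs(T[...,2]*1e3-z)<2)&(T[...,0]>-.005)&(T[...,0]<.0135)
    if m.sum()>2: print(sg,z,m.sum(),np.round(np.percentile(sg*T[m][:,1],[3,20])*1e3,1),np.round(np.median(T[m][:,0])*1e3,1))
E
```

```text
[ 0.0001 -0.0004 -0.0001 -0.0003 -0.      0.0001  0.0001]
10.575 [ 0.02633483 -2.13920075  5.48010656] [-0.40590697  0.08176874  0.04742029] 0.05412479083373025 46.531909704208374 [0.59667239 0.0795158  0.09859257] 0.559605652293831
1 -40 284 [26.1 26.4] 7.1
1 -36 147 [26.  26.2] 10.5
1 -32 365 [20.1 21. ] 4.5
1 -28 132 [20.8 26.2] 10.5
1 -24 122 [21.2 26.2] 10.3
1 -20 107 [21.  26.2] 10.6
1 -16 95 [21.4 26.3] 10.6
1 -12 193 [21.  23.2] 9.9
1 -8 52 [24.2 26.3] 10.7
1 -4 7 [24.1 24.6] 11.8
-1 -40 292 [27.6 27.8] 7.1
-1 -36 144 [27.4 27.6] 10.2
-1 -32 455 [20.2 21.2] 4.7
-1 -28 134 [22.5 27.6] 10.4
-1 -24 115 [23.2 27.6] 10.2
-1 -20 108 [23.1 27.6] 10.0
-1 -16 98 [23.1 27.6] 10.4
-1 -12 192 [22.7 24.6] 10.1
-1 -8 53 [25.6 27.5] 10.7
-1 -4 4 [25.9 25.9] 11.6
```

```bash
python3 - <<'E'
from h import *
for i in range(36):
    s=step(-.025)
    if abs(s["wrist_torque"][2])>.28: break
E
```

```text
t10.88 cmd-1.6246 q7 -1.6249 yaw 0.5341 Tz -0.150 F [-0.8 -2.2  5.7] w 54.20 g 47
t11.12 cmd-1.6496 q7 -1.6499 yaw 0.5091 Tz -0.217 F [-0.6 -1.4  6.1] w 53.94 g 47
t11.38 cmd-1.6746 q7 -1.6749 yaw 0.4842 Tz -0.123 F [ 0.  -1.7  5.9] w 54.38 g 47
t11.62 cmd-1.6996 q7 -1.6999 yaw 0.4591 Tz -0.224 F [-1.2 -1.2  5.3] w 54.14 g 47
t11.88 cmd-1.7246 q7 -1.7249 yaw 0.4341 Tz -0.121 F [-0.4 -1.2  5.5] w 54.08 g 47
t12.12 cmd-1.7496 q7 -1.7499 yaw 0.4091 Tz -0.125 F [-0.8 -1.6  6.1] w 53.96 g 47
t12.38 cmd-1.7746 q7 -1.7749 yaw 0.3841 Tz -0.121 F [ 0.  -2.5  5.8] w 54.34 g 47
t12.62 cmd-1.7996 q7 -1.7999 yaw 0.3592 Tz -0.143 F [-0.6 -2.2  6. ] w 53.65 g 47
t12.88 cmd-1.8246 q7 -1.8249 yaw 0.3341 Tz -0.192 F [-0.  -1.8  5.4] w 53.69 g 47
t13.12 cmd-1.8496 q7 -1.8499 yaw 0.3091 Tz -0.121 F [-0.1 -2.6  5.6] w 53.96 g 47
t13.38 cmd-1.8746 q7 -1.8749 yaw 0.2842 Tz -0.156 F [-1.4 -0.8  5.6] w 53.98 g 47
t13.62 cmd-1.8996 q7 -1.8999 yaw 0.2591 Tz -0.109 F [-1.1 -1.4  5.6] w 53.67 g 47
t13.88 cmd-1.9246 q7 -1.9249 yaw 0.2341 Tz -0.129 F [-0.9 -1.3  5.6] w 53.74 g 47
t14.12 cmd-1.9496 q7 -1.9499 yaw 0.2092 Tz -0.144 F [ 0.2 -1.8  5.2] w 54.11 g 47
t14.38 cmd-1.9746 q7 -1.9749 yaw 0.1841 Tz -0.164 F [-0.8 -1.   5.7] w 54.08 g 47
t14.62 cmd-1.9996 q7 -1.9999 yaw 0.1592 Tz -0.149 F [-0.9 -2.4  6.4] w 53.87 g 47
t14.88 cmd-2.0246 q7 -2.0249 yaw 0.1341 Tz -0.159 F [-1.  -1.5  6. ] w 54.05 g 47
t15.12 cmd-2.0496 q7 -2.0498 yaw 0.1093 Tz -0.081 F [-0.8 -0.5  4.8] w 54.08 g 47
t15.38 cmd-2.0746 q7 -2.0744 yaw 0.0851 Tz 0.247 F [-0.4 -1.6  5.4] w 53.99 g 47
t15.62 cmd-2.0996 q7 -2.0993 yaw 0.0602 Tz 0.285 F [-1.1 -2.3  6.5] w 54.06 g 47
```

The torque steps by about +0.4 N m between yaw 0.109 and 0.085, so the catch is picked up at about 0.097. Target yaw is about −0.008. I'll compare the lug angle before and after to rule out slip.

```bash
python3 - <<'E'
from h import *
def L():
    r=[lens(c0=(.5965,.08)) for _ in range(3)];print([ (x[3],round(float(x[4]),4),round(float(x[5]),4)) for x in r],r[0][0])
L()
for i in range(3): step(-.0227)
L()
E
```

```text
[(199, 0.0284, -0.2835), (203, 0.0284, -0.2819), (202, 0.0283, -0.2784)] [0.60294646 0.08041801]
t16.02 cmd-2.1223 q7 -2.1220 yaw 0.0376 Tz 0.214 F [-0.2 -2.9  5. ] w 53.81 g 47
t16.27 cmd-2.1450 q7 -2.1447 yaw 0.0148 Tz 0.283 F [-0.7 -2.7  5.6] w 53.84 g 47
t16.52 cmd-2.1677 q7 -2.1674 yaw -0.0079 Tz 0.282 F [-1.2 -1.3  6. ] w 53.90 g 47
[(198, 0.0284, -0.3514), (190, 0.0283, -0.3494), (201, 0.0285, -0.345)] [0.60288799 0.07996316]
```

No slip: the lug moved 0.067 rad for 0.068 commanded. Release, rise, and look at the cap from near.

```bash
python3 - <<'E'
from h import *
ctrl.ungrasp(); p=get_state()["tcp_pos"]
ctrl.movel([.5963,.08,.20],max_speed=.12)
print("zero",get_state()["wrist_torque"],lens("w6")[3:])
for P,y in (([.579,-.2156,.14],0.0),([.579,-.2156,.14],.5)):
    ctrl.movep(P,q(y))
    im,d,X,T,M,K=wrist();cv2.imwrite("pics/w7.png",im)
    P=X[(X[...,2]>.0125)&(X[...,2]<.02)&(np.hypot(X[...,0]-.579,X[...,1]+.2156)<.045)]
    print(y,len(P),P.mean(0),cv2.minEnclosingCircle(P[:,:2].astype(np.float32)))
    B=X[(abs(X[...,2]-.03)<.01)&(np.hypot(X[...,0]-.579,X[...,1]+.2156)<.12)]
    if len(B): print("near tall",B[np.argmin(np.hypot(B[:,0]-.579,B[:,1]+.2156))])
print(get_state()["time"],get_state()["tcp_pos"])
E
```

```text
zero [-0.02749489  0.05996211  0.03222851] (78, np.float64(0.03259457334521745), np.float64(-0.28740884294923813))
0.0 2699 [ 0.579813   -0.21552442  0.01539512] ((0.5786111354827881, -0.21558499336242676), 0.030157918110489845)
near tall [ 0.65740462 -0.23884399  0.02091397]
0.5 2703 [ 0.57985363 -0.2151735   0.01538521] ((0.5789716243743896, -0.21555408835411072), 0.030080139636993408)
near tall [ 0.65781457 -0.23808657  0.02902033]
19.8917 [ 0.57939116 -0.21453993  0.14023814]
```

View pics/w7.png

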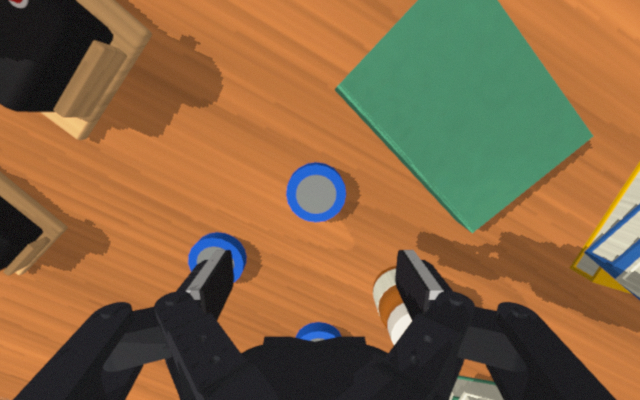

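View w7 shows the chosen cap at (316,193), free all round: the book edge is about 75 mm away at (340,90) and the jar is at (390,300). Grasp at yaw 0.

```bash
python3 - <<'E'
from h import *
c=[.5786,-.2154]
ctrl.movep([*c,.08],q(0.)); ctrl.movel([*c,0.0005],max_speed=.08)
s=get_state();print(s["time"],s["tcp_pos"],s["contact_force"])
ctrl.close_gripper(25); s=get_state();print(s["time"],s["tcp_pos"],s["contact_force"],s["width"],s["gripper_force"])
ctrl.movel([*c,.20],max_speed=.15); s=get_state();print(s["time"],s["tcp_pos"],s["contact_force"],s["width"])
if s["width"]>.05:
    ctrl.movep([.5963,.0801,.20],q(0.)); ctrl.movel([.5963,.0801,.146],max_speed=.1)
    s=get_state();print(s["time"],s["tcp_pos"],s["contact_force"],s["wrist_torque"],s["width"])
    im,d,X,T,M,K=wrist();cv2.imwrite("pics/w8.png",im)
    for n in("cap",):
        m=(X[...,2]>.148)&(X[...,2]<.166)&(np.hypot(X[...,0]-.5963,X[...,1]-.08)<.034)&(abs(X[...,1]-.08)<.026)
        P=X[m];print(len(P),np.median(P,0),P.min(0),P.max(0))
E
```

```text
21.55 [ 0.5790432  -0.21541946  0.00103484] [-0.45095866 -0.19011125  0.15165988]
21.925 [ 0.57887797 -0.21552059  0.00135172] [-2.14717978 -0.03763796  5.88438849] 0.05851328009882759 26.20807603932917
23.4083 [ 0.57809882 -0.21536046  0.19907539] [-0.60400517  0.56126601 -1.2273552 ] 0.058953314133056094
25.2333 [0.5966248  0.07996017 0.1463189 ] [ 0.36964227 -0.56266651  0.07272285] [-0.02380853  0.00049619 -0.01204446] 0.058864874931686385
9296 [0.60100851 0.08022376 0.1601851 ] [0.56665388 0.05402362 0.14801157] [0.62671701 0.10599833 0.16280327]
```

View pics/w8.png

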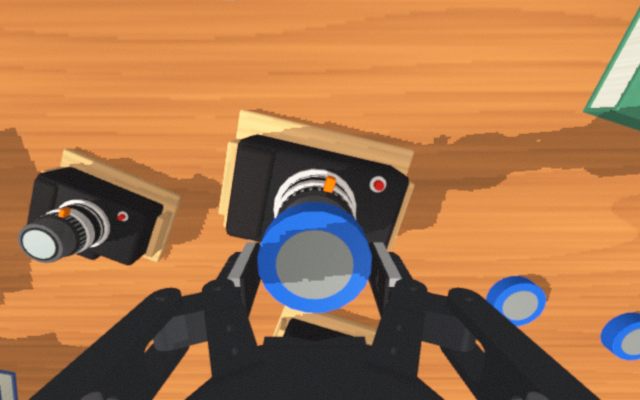

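View w8 shows the cap held squarely over the lens, centred near (315,258). Its measured x span is centred at 0.5967, matching the lens. Lower in steps while watching the force.

```bash
python3 - <<'E'
from h import *
im,d,X,T,M,K=wrist()
m=(X[...,2]>.156)&(np.hypot(X[...,0]-.5965,X[...,1]-.08)<.022);P=X[m]
print("tilt",np.linalg.lstsq(np.c_[P[:,:2]-[.5965,.08],np.ones(len(P))],P[:,2],rcond=None)[0])
z=.146
for z in [.136,.132,.129,.126,.1235,.122,.121,.1202,.1196,.119,.1184]:
    ctrl.movel([.5961,.0801,z],max_speed=.03); s=get_state()
    print(f"{z} t{s['time']:.2f}",np.round(s["tcp_pos"],4),np.round(s["contact_force"],1),np.round(s["wrist_torque"],2))
    if np.hypot(*s["contact_force"][:2])>5 or abs(s["contact_force"][2])>5: break
E
```

```text
tilt [2.22350398 0.04738684 0.18490183]
0.136 t25.82 [0.596  0.0801 0.1358] [ 0.6  0.4 -0.7] [-0.04  0.   -0.  ]
0.132 t26.10 [0.596  0.0801 0.1318] [-0.2  0.6 -0.2] [-0.01  0.02 -0.03]
0.129 t26.35 [0.596  0.0801 0.1288] [ 0.2 -0.5  0.3] [-0.01  0.02  0.04]
0.126 t26.60 [0.5959 0.08   0.1258] [ 0.2  0.6 -0.3] [-0.02  0.04  0.02]
0.1235 t26.85 [0.596  0.08   0.1233] [0.4 1.1 0.1] [-0.01 -0.04 -0.01]
0.122 t27.10 [0.596  0.0801 0.1219] [-0.1  0.4  0. ] [ 0.   -0.04 -0.01]
0.121 t27.35 [0.5961 0.0801 0.1209] [-0.4 -0.6 -0.4] [ 0.03 -0.   -0.02]
0.1202 t27.60 [0.5962 0.0802 0.1204] [0.  1.  2.8] [-0.    0.09  0.04]
0.1196 t27.85 [0.5962 0.0801 0.1204] [-2.4 -1.7  7.4] [-0.08  0.51 -0.03]
```

Contact came at TCP 0.1204, as predicted for fully home. Release, rise, and verify.

```bash
python3 - <<'E'
from h import *
ctrl.movel([.5962,.0801,.1202],max_speed=.03)
ctrl.ungrasp(); ctrl.movel([.5962,.0801,.25],max_speed=.12)
im,d,X,T,M,K=wrist();cv2.imwrite("pics/w9.png",im)
for r in models.masks_of("wrist","cap"):
    P=X[r["mask"]];P=P[P[:,2]>.11] 
    if len(P)>100:
        h=P[P[:,2]>.125]; (c,rr)=cv2.minEnclosingCircle(h[abs(h[:,2]-.135)<.003][:,:2].astype(np.float32))
        g=h[abs(h[:,2]-.135)<.004];print(r["p"],c,rr,np.median(h[:,2]),"tilt",np.linalg.lstsq(np.c_[g[:,:2]-g[:,:2].mean(0),np.ones(len(g))],g[:,2],rcond=None)[0])
hsv=cv2.cvtColor(im,cv2.COLOR_BGR2HSV);o=lugpix(im,X,(.5965,.08));
l=np.mean([proj_z(a,.111,M,K) for a in np.argwhere(o)[:,::-1]],0)[:2]-[.5964,.0799];print("lug",o.sum(),np.arctan2(l[1],l[0]))
s=get_state();print(s["time"],s["contact_force"])
E
```

```text
0.79 (0.5962995290756226, 0.08035867661237717) 0.030013004317879677 0.13436946635952096 tilt [-0.00330399 -0.00178491  0.13438558]
lug 40 -0.28831515455295353
29.825 [ 0.47388495 -0.51478138  0.35442935]
```

View pics/w9.png

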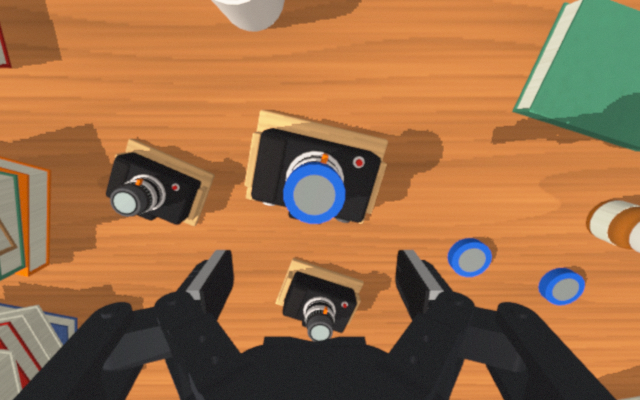

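View w9 shows the cap seated level and centred at (315,192). Its top is at about 0.1345 m against 0.135 expected, the lug angle has not changed, and the bystanders have not moved.

```bash
python3 -c "
from station import ticket
print(ticket.close_job())"
```

```text
the job is handed in; nothing more can be done
None
```

The job is handed in: I turned the iris ring an estimated 4–7° past the catch (pin lift not measured), then set the blue cap level and fully home and let go, with book, mug and jar left in place; I saw no finger contact with the silver or front ring, but a brief first grip at 90 N may have left only about 1 mm to the front ring.

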